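# Move a raking-light module from its charging dock to the light rail

### The job

Draw the loose light module straight out along the slope of its charging dock, where two spring catches hold it by its tongue. Set it down gently in the light rail, white diffuser upward, and slide its flat end up to the flat end of the module already fixed in the rail so that the two butt flush with no gap; then let go. Do not disturb the paste jar or the brush.

Things in the scene. Friction and masses are not known exactly. Their poses are not given: they have to be found in the camera images.
- module: aluminium bar, white diffuser strip on top, narrow black tongue at one end, about 0.3 kg. Origin: underside, mid-length; x points from tongue to flat end, z up through the diffuser. Body x -40 to +70 mm, 40 wide (y), 36 high; tongue x -70 to -40, 24 wide, z 9 to 27. Docked it lies on a 30 degree slope, flat end uppermost. Grip it across the 40 mm width near x +15
- module_flat (a point): centre of the module's flat end face, at x +70, z +18 mm in the module's frame; axes as the module's
- module_tip (a point): end of the module's tongue, at x -70, z +18 mm in the module's frame; axes as the module's
- dock: fixed grey dock, base 190 x 90 x 8 mm; origin under the base's middle, on the table. Its bed (24 mm wide, fingers pass both sides) rises 30 degrees towards its +x; the docked module's origin is 55 mm above the dock's. Only the tongue is inside the covered socket (66 wide) at the low end. Sprung balls let go at about 10-16 N pull up the slope within 10 mm; clear of the socket after 32 mm
- dock_socket (a point): point inside the dock's socket where the end of the docked module's tongue lies
- rail: fixed aluminium channel on the table, x -125 to +220 mm, 72 wide. Floor 4 mm above the table, side lips 9 mm above it (keep the fingertips above them) and 50 mm apart. From x +70 on it holds a fixed module of the same kind, flat end towards the free place. Origin on the table under the free place: the loose module is home with its origin at rail (0, 0, 4 mm) and its x along the rail's x
- rail_seam (a point): centre of the fixed module's flat end face, at x +70 mm, 22 mm above the table in the rail's frame, where the loose module's flat end must butt; axes as the rail's
- paste_jar: white jar, 60 mm across, 75 mm high, standing loose between dock and rail; origin at the centre of its foot. Leave alone.
- brush: flat brush 190 mm long lying loose between dock and rail, along its x; origin underside. Leave alone.
There are look-alikes about, which are no part of the job. There is more than one size of the module; the one meant has the size given above. Leave any pink look-alike of the dock alone.

How it is judged:
By the outcome, as a careful person would: the job done as asked, in the order asked, and still so for the second after the job is handed in, with the robot touching nothing.
It also fails if it takes over 45 s, if anything falls off the work surface, if the arm or the gripper's body presses on something with over 40 N, if the wrist force passes 120 N, or if a joint passes its speed limit or range.

### The arm

A 7-joint arm with a two-finger parallel gripper is mounted at the origin on the work surface. World frame = base frame: x ahead of the robot, y to its left, z up, the work surface at z = 0. Lengths are in m, angles in rad, forces in N, time in s.
With the tool pointing down it reaches from about 0.4 to 0.875 m from the base axis. Payload 19.3 kg.
Tool frame: the origin (TCP) lies at the very end of the fingers, on their centre line; the grasp point (between the pads) lies 19 mm behind it; z points along the fingers, y is the line along which they close (so a half turn about z gives the same grasp; the last joint's range is limited). The gripper opens to 85 mm and grips with 20 to 120 N. Pads are 22 mm wide; open, the fingers measure 114 mm over their backs; the gripper's body (76 mm by 85 mm) begins 54 mm behind the grasp point. The pads swing forward as they close: fully open they stand 13 mm farther back than shut.
Start: joints at [1.179, 0.521, -0.036, 1.599, 0.021, 1.021, -0.113], TCP at [0.198, -0.593, 0.231] pointing down, gripper open.
Joint ranges: [-2.91, 2.91], [-0.3, 2.13], [-1.5, 1.42], [0.17, 2.43], [-1.26, 4.41], [0.16, 1.93], [-2.52, 2.52]. Speed limits (rad/s): [1.89, 1.89, 2.39, 2.39, 3.01, 3.01, 3.01].

### API

Orientations are given as [roll, pitch, yaw] about the fixed x, y, z axes, in that order (R = Rz(yaw) Ry(pitch) Rx(roll)).
In Python, from workcell import monitor, optics, workorder gives the robot as it stands.
- The arm moves only by the tool apply_moves, never from a script. Its arguments are lists of equal length, an entry for each row: "linear": the shift along the tool's x, y, z each as a share of 0.1 m, from -1 to 1, a list of three; "delta_rot": the turn, a rotation vector about the tool's x, y, z each as a share of 120 degrees, from -1 to 1, a list of three. A call has exactly 5 rows; each row is the pose to reach, as a shift and turn from the pose commanded when the call began, along the tool's axes at that moment; what a row does not reach only later rows make up. A row lasts 1/12 s, in which the tool goes at most 41.7 mm and 7.16 degrees, less where a joint would pass 70% of its speed; a pose out of reach is approached as far as the arm can. A call with a number of a shift or a turn outside -1 to 1 is refused whole. A call with a gripper value outside its range is refused whole. "gripper" is the opening, from -1 (shut) to 1 (fully open), set as the call begins (left out, the last holds). The fingers move at their own pace and stop on an object; "force" is the grip in N (left out, the last holds). Time passes only in rows, so rows that repeat a pose let the fingers close, or fill a call up. It gives the time, the measured TCP pose, the force, the opening and the grip force at its end, in the units of the state.
- monitor.observe(): the state, without advancing time (a new reading comes with each control period).
- optics.grab_frame(name): name is "scene" or "side" or "wrist"; returns (picture, depth): 480x640x3 uint8, red, green, blue; 480x640 float32, m along the optical axis (not along the pixel's ray), 0 where there is no reading.
- optics.camera_info(name): a dict with "fx", "fy", "cx", "cy" (pixels), "D" ([k1, k2, p1, p2, k3] as OpenCV has them; the pictures are not rectified), "rvec" (rotation vector, rad) and "tvec" (3), from world to camera coordinates, as OpenCV has them; the wrist camera has in their place "T_tool_cam" (4x4, takes a point from camera to tool coordinates, whose origin is the TCP and whose axes are the flange's). Camera axes: x right, y down, z forward; pixel columns grow to the right and rows downward; lengths in m; the calibration is good to about 2 mm. A picture is of the moment at which its call begins: read the wrist's pose just before it. camera_info takes no time and is no camera call.
- workorder.job_done(): hands the job in; it is judged then, once.
The state is a dict: "clock": time; "qpos": joint angles; "qd": joint speeds; "joint_efforts": joint torques, N m; "position": TCP position; "tool_rot": TCP orientation; "force": force on the tool from outside, world axes, zero at the start; "moment": the same for the moment, N m; "grip_width": finger opening in m; "finger_force": force on a finger pad.
Only numpy, scipy, OpenCV 4.12 (cv2) and the standard library are available. Lean on these libraries where they do the work, as an engineer would, in place of code of your own. Each camera call takes 0.05 s, during which the arm holds its last target. There are 200 camera calls.

## Working session

There is one attempt and no reset: what is moved stays moved. The work goes in short steps, Python scripts to look and compute and a tool call to move; the robot and the scene stay as the last step left them, time stands still between calls to the robot, and variables do not carry over. Pictures are saved under pics/ and viewed, at most 12 in all, crops included, and the job is handed in when it is done.

Besides the shell and the picture viewer there is one more tool, called after "Request:" by a JSON object that holds its "name" and its "arguments", one argument or row to a line. apply_moves: Moves the arm, as the interface text tells. Its arguments: {"type":"object","properties":{"linear":{"type":"array"},"delta_rot":{"type":"array"},"gripper":{"type":"number"},"force":{"type":"number"}},"required":["linear","delta_rot"]}

```bash
mkdir -p pics
cat > h.py <<'E'
import numpy as np, cv2
from scipy.spatial.transform import Rotation as R
from workcell import monitor, optics, workorder
def cam(n):
    c=optics.camera_info(n); K=np.array([[c['fx'],0,c['cx']],[0,c['fy'],c['cy']],[0,0,1.]]);D=np.array(c['D'],float)
    if 'rvec' in c:
        Rm=cv2.Rodrigues(np.array(c['rvec'],float))[0]; t=np.array(c['tvec'],float).ravel()
        return K,D,Rm.T,-Rm.T@t
    s=monitor.observe(); T=np.array(c['T_tool_cam']); Rt=R.from_euler('xyz',s['tool_rot']).as_matrix()
    return K,D,Rt@T[:3,:3],Rt@T[:3,3]+np.array(s['position'])
def rays(C,px):
    K,D,A,o=C; u=cv2.undistortPoints(np.array(px,float).reshape(-1,1,2),K,D).reshape(-1,2)
    return np.c_[u,np.ones(len(u))]@A.T
def onz(C,px,z):
    d=rays(C,px); return C[3]+d*((z-C[3][2])/d[:,2])[:,None]
def depthpts(C,px,dep):
    px=np.array(px); d=rays(C,px); z=dep[px[:,1].astype(int),px[:,0].astype(int)]
    return C[3]+d*z[:,None]
def proj(C,P):
    K,D,A,o=C; rv=cv2.Rodrigues(A.T)[0]
    return cv2.projectPoints(np.array(P,float).reshape(-1,1,3),rv,-A.T@o,K,D)[0].reshape(-1,2)
E
python3 - <<'E'
from h import *
s=monitor.observe();print(s['clock'],s['position'],s['tool_rot'])
for n in('scene','side'):
    C=cam(n);p,d=optics.grab_frame(n);np.savez('pics/%s0.npz'%n,p=p,d=d)
    cv2.imwrite('pics/%s0.png'%n,p[:,:,::-1]);print(n,C[3],C[2][:,2],C[0][0,0])
E
```

```text
0.0 [ 0.19753106 -0.59261892  0.2307452 ] [-3.14047498e+00  8.20583527e-05  3.21751548e-01]
scene [ 0.94290877 -0.57289629  0.72486932] [-0.50595417  0.51565976 -0.69145166] 434.23370864186495
side [0.42101447 0.79003525 0.81464084] [ 0.08218531 -0.76747531 -0.63578866] 480.62971729067783
```

View pics/scene0.png

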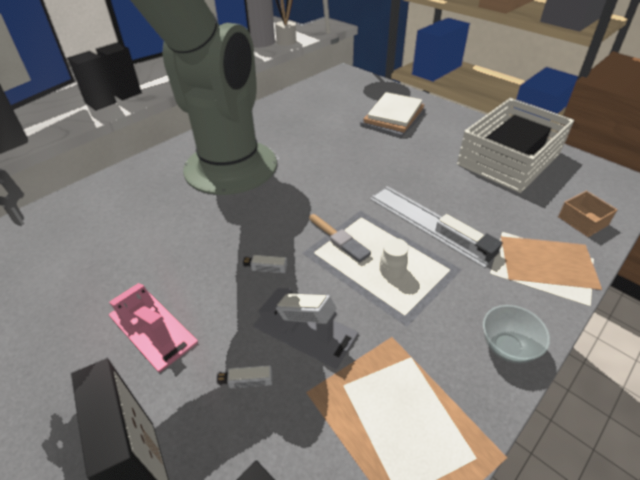

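View pics/side0.png

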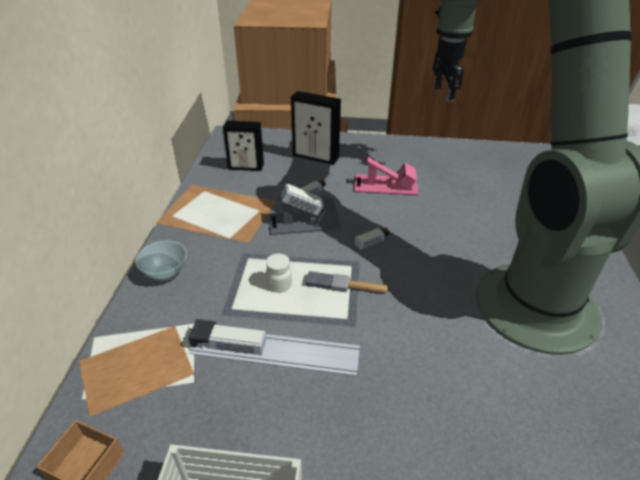

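In the scene view the candidates are the bar in the grey dock at (303,305) and two loose bars on the table at (265,264) and (245,377). The pink dock at (150,325) is a decoy. The bar raised on the grey dock fits the description because it is docked on a slope. I'll confirm that in an enlarged crop.

Run:
```python
from h import *
a=np.load('pics/scene0.npz');b=np.load('pics/side0.npz')
A=cv2.resize(a['p'][240:400,230:370],(525,600),interpolation=2)
B=cv2.resize(b['p'][170:240,250:335][:,:],(272,224),interpolation=2)
B2=cv2.resize(b['p'][310:375,180:365],(275,97),interpolation=2)
o=np.zeros((600,800,3),np.uint8);o[:,:525]=A;o[:224,525:797]=B;o[300:397,525:]=B2
cv2.imwrite('pics/c1.png',o[:,:,::-1])
S=cam('scene');d=cam('side')
v,u=np.mgrid[250:400:1,230:370:1];px=np.c_[u.ravel(),v.ravel()]
P=depthpts(S,px,a['d']).reshape(150,140,3)
for r in range(30,110,8): print(250+r,[tuple((P[r,c]*1000).astype(int)) for c in range(14,130,12)])
```

```text
280 [(np.int64(378), np.int64(-250), np.int64(2)), (np.int64(397), np.int64(-231), np.int64(1)), (np.int64(414), np.int64(-211), np.int64(-1)), (np.int64(433), np.int64(-194), np.int64(0)), (np.int64(454), np.int64(-176), np.int64(0)), (np.int64(471), np.int64(-157), np.int64(-1)), (np.int64(491), np.int64(-140), np.int64(0)), (np.int64(511), np.int64(-122), np.int64(0)), (np.int64(528), np.int64(-102), np.int64(-3)), (np.int64(549), np.int64(-85), np.int64(0))]
288 [(np.int64(394), np.int64(-263), np.int64(0)), (np.int64(413), np.int64(-245), np.int64(0)), (np.int64(433), np.int64(-228), np.int64(1)), (np.int64(450), np.int64(-209), np.int64(-1)), (np.int64(470), np.int64(-192), np.int64(0)), (np.int64(488), np.int64(-173), np.int64(0)), (np.int64(506), np.int64(-155), np.int64(-1)), (np.int64(528), np.int64(-140), np.int64(3)), (np.int64(545), np.int64(-120), np.int64(0)), (np.int64(564), np.int64(-103), np.int64(0))]
296 [(np.int64(412), np.int64(-277), np.int64(0)), (np.int64(432), np.int64(-260), np.int64(2)), (np.int64(448), np.int64(-241), np.int64(0)), (np.int64(508), np.int6
[... 2898 characters left out ...]
 (np.int64(593), np.int64(-275), np.int64(8)), (np.int64(610), np.int64(-260), np.int64(9)), (np.int64(625), np.int64(-243), np.int64(6)), (np.int64(644), np.int64(-229), np.int64(11)), (np.int64(657), np.int64(-209), np.int64(3))]
352 [(np.int64(518), np.int64(-363), np.int64(0)), (np.int64(534), np.int64(-346), np.int64(-1)), (np.int64(553), np.int64(-332), np.int64(1)), (np.int64(567), np.int64(-315), np.int64(-1)), (np.int64(585), np.int64(-299), np.int64(0)), (np.int64(604), np.int64(-286), np.int64(5)), (np.int64(622), np.int64(-272), np.int64(8)), (np.int64(639), np.int64(-257), np.int64(10)), (np.int64(656), np.int64(-242), np.int64(11)), (np.int64(668), np.int64(-221), np.int64(0))]
```

View pics/c1.png

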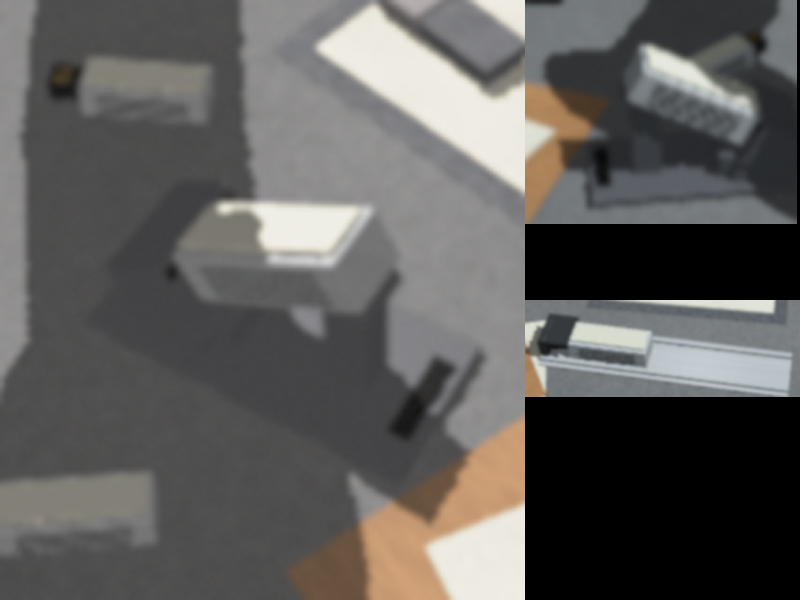

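The crop shows the lit bar in the grey dock: white top, flat end to the right at (390,260), tongue hidden at the lower left at (172,270). The rail's free place lies to the right of the fixed module in the side view. Next I'll measure both.

```bash
cat > m.py <<'E'
from h import *
def run(tag='0'):
  for n in('scene','side'):
    C=cam(n);z=np.load('pics/%s%s.npz'%(n,tag));p,d=z['p'],z['d']
    v,u=np.mgrid[0:480,0:640];px=np.c_[u.ravel(),v.ravel()]
    P=depthpts(C,px,d).reshape(480,640,3)
    # docked module top
    roi=(P[...,0]>.46)&(P[...,0]<.68)&(P[...,1]>-.33)&(P[...,1]<-.17)&(P[...,2]>.05)&(P[...,2]<.14)&(d>0)
    Q=P[roi]
    best=None;rng=np.random.default_rng(0)
    for _ in range(600):
        t=Q[rng.choice(len(Q),3,False)];nn=np.cross(t[1]-t[0],t[2]-t[0]);L=np.linalg.norm(nn)
        if L<1e-5: continue
        nn=nn/L*np.sign(nn[2]); 
        if abs(nn[2]-.866)>.05: continue
        k=abs((Q-t[0])@nn)<.003
        if best is None or k.sum()>best.sum(): best=k
    T=Q[best];c=T.mean(0);nn=np.linalg.svd(T-c)[2][2];nn*=np.sign(nn[2])
    g=np.array([-nn[0],-nn[1]]);yg=np.arctan2(g[1],g[0]);tilt=np.arccos(nn[2])
    ex=np.array([np.cos(yg)*np.cos(tilt),np.sin(yg)*np.cos(tilt),np.sin(tilt)]);ey=np.cross(nn,ex)
    r=cv2.minAreaRect((np.c_[(T-c)@ex,(T-c)@ey]*1000).astype(np.float32))
    cc=c+ex*r[0][0]/1e3+ey*r[0][1]/1e3
    print(n,'dock top',len(T),'yaw_grad',np.degrees(yg),'tilt',np.degrees(tilt),'rect',np.round(r,1) if 0 else r,'ctr',cc.round(4))
    # fixed module top
    k=(P[...,2]>.034)&(P[...,2]<.047)&(P[...,1]>-.1)&(P[...,1]<.3)&(P[...,0]>.5)&(P[...,0]<1.0)&(p.min(2)>150)&(d>0)
    m=k.astype(np.uint8);N,l,s,ct=cv2.connectedComponentsWithStats(m)
    for i in range(1,N):
        if s[i,4]<150: continue
        q=onz(C,np.c_[u[l==i],v[l==i]],.040);r=cv2.minAreaRect((q[:,:2]*1000).astype(np.float32))
        print('  z40 blob',ct[i].round(),s[i,4],[np.round(t,1) for t in r],cv2.boxPoints(r).round(0).tolist())
    # rail mask: height 3..16
    k=(P[...,2]>.0025)&(P[...,2]<.05)&(P[...,1]>-.05)&(P[...,1]<.25)&(P[...,0]>.4)&(P[...,0]<1.0)&(d>0)
    m=cv2.morphologyEx(k.astype(np.uint8),cv2.MORPH_OPEN,np.ones((3,3)));N,l,s,ct=cv2.connectedComponentsWithStats(m)
    for i in range(1,N):
        if s[i,4]<300: continue
        q=P[l==i];r=cv2.minAreaRect((q[:,:2]*1000).astype(np.float32))
        print('  rail blob',ct[i].round(),s[i,4],[np.round(t,1) for t in r],cv2.boxPoints(r).round(0).tolist(), np.median(q[:,2]).round(4))
run()
E
python3 m.py
python3 - <<'E'
from h import *
a=np.load('pics/scene0.npz')['p'][175:280,360:520];b=np.load('pics/side0.npz')['p'][305:380,170:370]
o=np.zeros((600,800,3),np.uint8);o[:300]=cv2.resize(b,(800,300),interpolation=2);o[300:,:457]=cv2.resize(a,(457,300),interpolation=2)
cv2.imwrite('pics/c2.png',o[:,:,::-1])
E
```

```text
scene dock top 869 yaw_grad 19.561091625552418 tilt 29.986440316538978 rect ((1.2052688598632812, 2.47308349609375), (61.64663314819336, 144.23028564453125), 83.85671997070312) ctr [ 0.5501 -0.2564  0.0853]
  z40 blob [460. 228.] 509 [array([650. , 179.4]), array([ 40.6, 103.9]), np.float64(87.8)] [[597.0, 161.0], [701.0, 157.0], [703.0, 198.0], [599.0, 202.0]]
  rail blob [447. 230.] 2697 [array([574.3, 187.1]), array([ 80.7, 344.3]), np.float64(88.5)] [[401.0, 151.0], [745.0, 142.0], [747.0, 223.0], [403.0, 232.0]] 0.0104
  rail blob [347. 244.] 759 [array([468.5, -15.9]), array([ 54.8, 133.7]), np.float64(75.2)] [[397.0, -25.0], [526.0, -59.0], [540.0, -6.0], [411.0, 28.0]] 0.0174
  rail blob [392. 269.] 415 [array([604.9, -18.8]), array([60.8, 32.5]), np.float64(30.8)] [[570.0, -20.0], [587.0, -48.0], [639.0, -17.0], [623.0, 11.0]] 0.0307
  rail blob [516. 333.] 2200 [array([878.2,   8.2]), array([108.5,  77.6]), np.float64(4.9)] [[821.0, 42.0], [827.0, -35.0], [936.0, -26.0], [929.0, 52.0]] 0.0217
side dock top 411 yaw_grad 7.951853261168584 tilt 30.456167980041265 rect ((5.8896
[... 232 characters left out ...]
 [703.0, 165.0], [705.0, 205.0], [597.0, 209.0]]
  rail blob [158. 261.] 720 [array([891.6, -30.5]), array([107.3,  58.8]), np.float64(30.2)] [[830.0, -32.0], [860.0, -83.0], [953.0, -29.0], [923.0, 22.0]] 0.0198
  rail blob [331. 281.] 804 [array([469.4, -15.6]), array([ 45.3, 140. ]), np.float64(84.4)] [[398.0, -31.0], [537.0, -45.0], [541.0, 0.0], [402.0, 14.0]] 0.0183
  rail blob [278. 282.] 381 [array([606.3,   3.4]), array([46.8, 73.7]), np.float64(75.9)] [[565.0, -10.0], [636.0, -28.0], [648.0, 17.0], [576.0, 35.0]] 0.0289
  rail blob [269. 347.] 4810 [array([582.6, 178.7]), array([ 93.9, 362. ]), np.float64(87.2)] [[400.0, 141.0], [761.0, 123.0], [766.0, 217.0], [404.0, 234.0]] 0.008
```

View pics/c2.png

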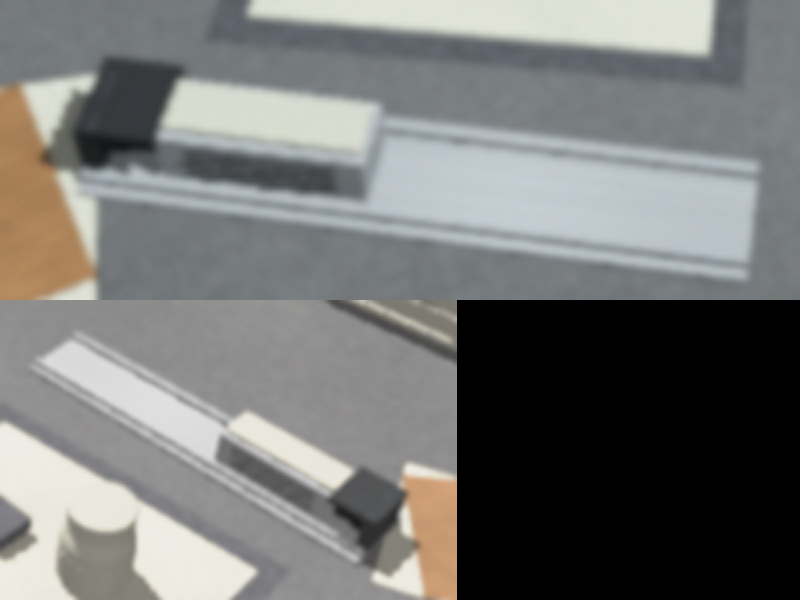

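The crop shows the rail clearly. Its free floor is on the right in the side view, and the fixed module's flat end is at crop (375,150), about (597,185) mm in world coordinates, with yaw about −2°. The docked module is at about (551,−253,85) mm. I'll move over it to refine with the wrist camera.

Request:
{"name": "apply_moves", "arguments": {
  "linear": [
    [0.2,-0.1,-0.04],
    [0.4,-0.2,-0.08],
    [0.6,-0.3,-0.12],
    [0.8,-0.4,-0.16],
    [1,-0.5,-0.2]
  ],
  "delta_rot": [
    [0,0,0],
    [0,0,0],
    [0,0,0],
    [0,0,0],
    [0,0,0]
  ],
  "gripper": 1
}}

```text
clock: 0.52
position: [0.2773, -0.5129, 0.2512]
tool_rot: [-3.141, 0.0, 0.322]
force: [1.6, -0.6, 0.5]
grip_width: 0.0854
finger_force: 0.0
```

Request:
{"name": "apply_moves", "arguments": {
  "linear": [
    [0.2,-0.1,-0.04],
    [0.4,-0.2,-0.08],
    [0.6,-0.3,-0.12],
    [0.8,-0.4,-0.16],
    [1,-0.5,-0.2]
  ],
  "delta_rot": [
    [0,0,0],
    [0,0,0],
    [0,0,0],
    [0,0,0],
    [0,0,0]
  ]
}}

```text
clock: 0.93
position: [0.3563, -0.4338, 0.2713]
tool_rot: [-3.141, 0.0, 0.322]
force: [0.5, -1.2, -0.3]
grip_width: 0.0856
finger_force: 0.0
```

Request:
{"name": "apply_moves", "arguments": {
  "linear": [
    [0.2,-0.1,-0.04],
    [0.4,-0.2,-0.08],
    [0.6,-0.3,-0.12],
    [0.8,-0.4,-0.16],
    [1,-0.5,-0.2]
  ],
  "delta_rot": [
    [0,0,0],
    [0,0,0],
    [0,0,0],
    [0,0,0],
    [0,0,0]
  ]
}}

```text
clock: 1.35
position: [0.4353, -0.3548, 0.2913]
tool_rot: [-3.141, 0.0, 0.322]
force: [0.2, -0.5, 0.2]
grip_width: 0.0854
finger_force: 0.0
```

Run:
```python
from h import *
s=monitor.observe();print(s['clock'],s['position'],s['tool_rot'])
print(np.round(optics.camera_info('wrist')['T_tool_cam'],3),optics.camera_info('wrist')['fx'])
C=cam('wrist');p,d=optics.grab_frame('wrist');np.savez('pics/w1.npz',p=p,d=d)
cv2.imwrite('pics/w1.png',p[:,:,::-1]);print(proj(C,[[.551,-.253,.085],[.51,-.27,.06]]))
```

```text
1.35 [ 0.43534669 -0.35480921  0.2912615 ] [-3.14119590e+00  3.36026279e-04  3.21775247e-01]
[[ 0.002 -0.952 -0.305  0.079]
 [ 1.     0.002  0.    -0.001]
 [ 0.    -0.305  0.952 -0.142]
 [ 0.     0.     0.     1.   ]] 351.06616311731807
[[252.66787439  58.22248128]
 [262.59111677 111.97472387]]
```

View pics/w1.png

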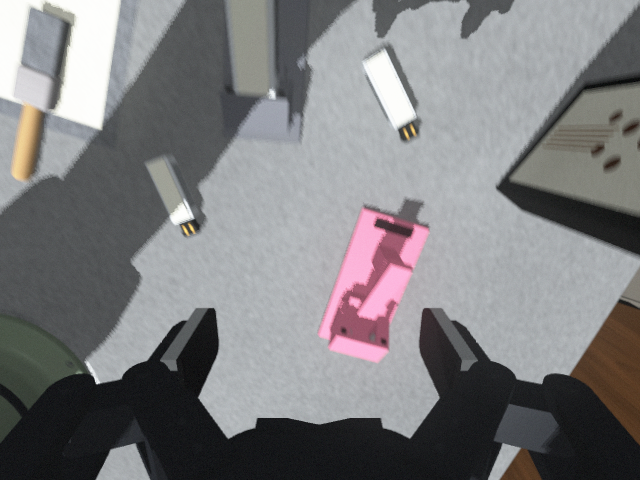

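The wrist view shows the grey dock with its bar at the top, around (253,60). Two small loose bars are at (170,190) and (390,90), and the pink dock is below the gripper. Next I'll tilt by 30° and stand off over the bar.

Request:
{"name": "apply_moves", "arguments": {
  "linear": [
    [0.12,-0.12,0.1],
    [0.25,-0.25,0.2],
    [0.38,-0.38,0.3],
    [0.5,-0.5,0.4],
    [0.63,-0.63,0.5]
  ],
  "delta_rot": [
    [0,0.05,0],
    [0,0.1,0],
    [0,0.15,0],
    [0,0.2,0],
    [0,0.25,0]
  ]
}}

```text
clock: 1.82
position: [0.4745, -0.2762, 0.2414]
tool_rot: [3.138, -0.526, 0.322]
force: [2.5, 0.1, -2.2]
grip_width: 0.0856
finger_force: 0.0
```

Request:
{"name": "apply_moves", "arguments": {
  "linear": [
    [0,0,0],
    [0,0,0],
    [0,0,0],
    [0,0,0],
    [0,0,0]
  ],
  "delta_rot": [
    [0,0,0],
    [0,0,0],
    [0,0,0],
    [0,0,0],
    [0,0,0]
  ]
}}

```text
clock: 2.23
position: [0.4755, -0.2761, 0.2419]
tool_rot: [3.14, -0.523, 0.324]
force: [0.2, 0.5, 0.2]
grip_width: 0.0853
finger_force: 0.0
```

Run:
```python
from h import *
s=monitor.observe();print(s['clock'],s['position'],s['tool_rot'])
C=cam('wrist');p,d=optics.grab_frame('wrist');np.savez('pics/w2.npz',p=p,d=d,A=C[2],o=C[3],pos=s['position'],rot=s['tool_rot'])
cv2.imwrite('pics/w2.png',p[:,:,::-1]);print(proj(C,[[.551,-.253,.085]]))
```

```text
2.2333 [ 0.47546971 -0.27608212  0.24189197] [ 3.14027459 -0.52289672  0.32373782]
[[321.56061462 230.47918937]]
```

View pics/w2.png

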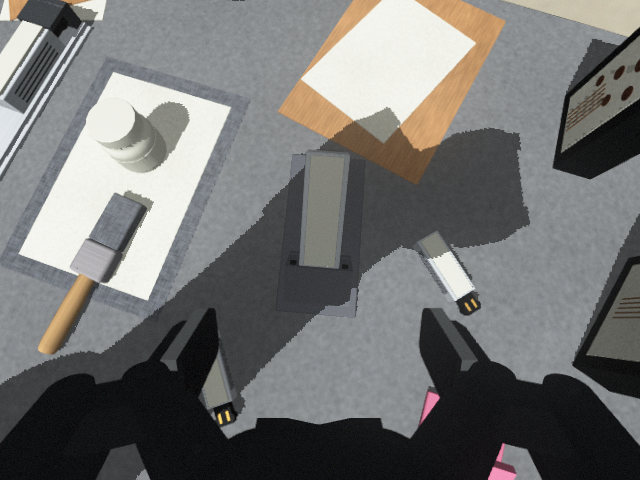

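The bar now lies square in view, with its top face from (308,152) to (350,153) at the flat end and (300,268) to (341,269) at the tongue end. Now for its exact pose.

Run:
```python
from h import *
z=np.load('pics/w2.npz');d=z['d'];c=cam('wrist');C=(c[0],c[1],z['A'],z['o'])
v,u=np.mgrid[130:300,270:380];px=np.c_[u.ravel(),v.ravel()]
P=depthpts(C,px,d).reshape(170,110,3)
core=P[30:125,45:65].reshape(-1,3);m=core.mean(0);n=np.linalg.svd(core-m)[2][2];n*=np.sign(n[2])
print('core n',n.round(4),'tilt',np.degrees(np.arccos(n[2])),'gradyaw',np.degrees(np.arctan2(-n[1],-n[0])))
k=(abs((P-m)@n)<.003).astype(np.uint8);k=cv2.morphologyEx(k,cv2.MORPH_OPEN,np.ones((5,5)))
N,l,s,_=cv2.connectedComponentsWithStats(k);i=1+np.argmax(s[1:,4]);w=l==i
q=np.c_[u[w],v[w]];dr=rays(C,q);T=C[3]+dr*(((m-C[3])@n)/(dr@n))[:,None]
yaw0=.3237
e1=np.array([np.cos(yaw0),np.sin(yaw0),0]);e1-=n*(e1@n);e1/=np.linalg.norm(e1);e2=np.cross(n,e1)
r=cv2.minAreaRect((np.c_[(T-m)@e1,(T-m)@e2]*1000).astype(np.float32));print(r,s[i])
ctr=m+e1*r[0][0]/1e3+e2*r[0][1]/1e3
a=r[2];a=a-90 if a>45 else a
a=np.radians(a);ex=np.cos(a)*e1+np.sin(a)*e2;ey=np.cross(n,ex)
print('top ctr',ctr.round(4),'ex',ex.round(4),'yaw',np.arctan2(ex[1],ex[0]),'slope',np.degrees(np.arcsin(ex[2])),'roll ey_z',ey[2])
org=ctr-.015*ex-.036*n;print('origin',org)
Rm=np.c_[ex,ey,n];Rt=Rm@np.diag([1,-1,-1])
R0=R.from_euler('xyz',z['rot']);t=org+.015*ex+.011*n
print('tcp target',t,'shift tool',R0.inv().apply(t-z['pos']),'rotvec',np.degrees((R0.inv()*R.from_matrix(Rt)).as_rotvec()))
# predicted with depth edge heights
```

```text
core n [ 0.3164 -0.9485  0.0168] tilt 89.0396594471386 gradyaw 108.44717760373854
((-465.8747253417969, 1221.748046875), (353.1941223144531, 2222.245849609375), 28.49702262878418) [  52    0    6  170 1000]
top ctr [ 0.1207 -0.3776  1.319 ] ex [0.8311 0.2857 0.4771] yaw 0.3310633506290088 slope 28.49432033975074 roll ey_z 0.8787045807428466
origin [ 0.09687893 -0.34775147  1.31128545]
tcp target [ 0.11282627 -0.35389967  1.31862588] shift tool [ 0.21840061 -0.04011402 -1.11696634] rotvec [89.18213163 -1.44458102  0.84692064]
```

```bash
cat > f.py <<'E'
from h import *
def fit(C,d,box,core,rad=.003,yaw0=.3237,nz=None):
    x0,x1,y0,y1=box;v,u=np.mgrid[y0:y1,x0:x1];px=np.c_[u.ravel(),v.ravel()]
    P=depthpts(C,px,d).reshape(y1-y0,x1-x0,3);ok=d[y0:y1,x0:x1]>0
    a,b,e,f=core;cm=ok.copy();cm[:]=0;cm[e-y0:f-y0,a-x0:b-x0]=1;Q=P[cm&ok]
    for _ in range(8):
        m=np.median(Q,0) if _==0 else Q.mean(0)
        if _==0: k=np.linalg.norm(Q-m,axis=1)<.08
        else:
            co=np.linalg.lstsq(np.c_[Q[:,:2],np.ones(len(Q))],Q[:,2],rcond=None)[0];rs=abs(Q[:,2]-np.c_[Q[:,:2],np.ones(len(Q))]@co);k=rs<max(.003,2.5*np.median(rs))
        Q=Q[k]
    m=Q.mean(0);n=np.array([-co[0],-co[1],1]);n/=np.linalg.norm(n)
    print('n',n.round(4),'tilt',np.degrees(np.arccos(n[2])).round(2),'gradyaw',np.arctan2(-n[1],-n[0]).round(3),len(Q),'resid',rs.std())
    k=((abs((P-m)@n)<rad)&ok).astype(np.uint8);k=cv2.morphologyEx(k,cv2.MORPH_CLOSE,np.ones((3,3)));k=cv2.morphologyEx(k,cv2.MORPH_OPEN,np.ones((5,5)))
    N,l,s,_=cv2.connectedComponentsWithStats(k);i=1+np.argmax(s[1:,4]);w=l==i
    dr=rays(C,np.c_[u[w],v[w]]);T=C[3]+dr*(((m-C[3])@n)/(dr@n))[:,None]
    e1=np.array([np.cos(yaw0),np.sin(yaw0),0]);e1-=n*(e1@n);e1/=np.linalg.norm(e1);e2=np.cross(n,e1)
    r=cv2.minAreaRect((np.c_[(T-m)@e1,(T-m)@e2]*1000).astype(np.float32));print('rect',r,'px',s[i]+[x0,y0,0,0,0])
    ctr=m+e1*r[0][0]/1e3+e2*r[0][1]/1e3;a=r[2];a=np.radians(a-90 if a>45 else a)
    ex=np.cos(a)*e1+np.sin(a)*e2;ey=np.cross(n,ex)
    print('ctr',ctr.round(4),'ex',ex.round(4),'yaw',np.arctan2(ex[1],ex[0]).round(4),'ey_z',ey[2].round(4))
    return ctr,np.c_[ex,ey,n]
E
python3 - <<'E'
from f import *
z=np.load('pics/w2.npz');d=z['d'];c=cam('wrist');C=(c[0],c[1],z['A'],z['o'])
ctr,Rm=fit(C,d,(270,380,130,300),(312,340,165,255))
ex,ey,n=Rm.T;org=ctr-.015*ex-.036*n;print('org',org)
R0=R.from_euler('xyz',z['rot']);t=org+.015*ex+.011*n
print('tcp',t,'shift',R0.inv().apply(t-z['pos']),'rot',np.degrees((R0.inv()*R.from_matrix(Rm@np.diag([1,-1,-1]))).as_rotvec()))
E
```

```text
n [-0.4851 -0.1238  0.8657] tilt 30.04 gradyaw 0.25 2401 resid 0.0004944656377286041
rect ((-23.027233123779297, 5.383544921875), (67.23507690429688, 142.03179931640625), 86.2176284790039) px [ 283  155   70  145 5860]
ctr [ 0.5485 -0.2519  0.0835] ex [0.8339 0.2326 0.5006] yaw 0.2721 ey_z -0.0096
org [ 0.55349504 -0.25090735  0.04479331]
tcp [ 0.56066706 -0.24877998  0.06182377] shift [-0.0124214   0.00095395  0.20068221] rot [-2.03982524  0.06074122  2.56490105]
```

The rectangle took in the socket cover, so I'll restrict it to the bar.

Run:
```python
from f import *
z=np.load('pics/w2.npz');d=z['d'];c=cam('wrist');C=(c[0],c[1],z['A'],z['o'])
ctr,Rm=fit(C,d,(270,380,130,256),(312,340,165,250),yaw0=.26)
ex,ey,n=Rm.T
```

```text
n [-0.4854 -0.1237  0.8655] tilt 30.06 gradyaw 0.25 2285 resid 0.0004949265672427821
rect ((-1.6010971069335938, 0.8851032257080078), (32.88638687133789, 94.87062072753906), 88.02042388916016) px [ 304  155   40  101 3338]
ctr [ 0.5692 -0.2491  0.0954] ex [0.844  0.1919 0.5008] yaw 0.2236 ey_z 0.0113
```

Run:
```python
from f import *
z=np.load('pics/w2.npz');c=cam('wrist');C=(c[0],c[1],z['A'],z['o']);g=cv2.cvtColor(z['p'],cv2.COLOR_RGB2GRAY).astype(float)
n=np.array([-.4854,-.1237,.8655]);m=np.array([.5692,-.2491,.0954])
def onp(px): dr=rays(C,px);return C[3]+dr*(((m-C[3])@n)/(dr@n))[:,None]
for r in (170,200,230,260): print(r,g[r,292:364].astype(int).tolist())
print([int(x) for x in g[140:165,328]],[int(x) for x in g[258:280,320]])
e1=np.array([np.cos(.25),np.sin(.25),0]);e1-=n*(e1@n);e1/=np.linalg.norm(e1);e2=np.cross(n,e1)
gx=np.gradient(cv2.GaussianBlur(g,(3,3),0),axis=1)
for lo,hi,sg in((292,304+8,1),(336,360,-1)):
    rows=np.arange(165,262);cols=[]
    for r in rows:
        w=np.clip(sg*gx[r,lo:hi],0,None);k=np.argmax(w);kk=np.arange(max(0,k-2),min(len(w),k+3));cols.append(lo+(w[kk]*kk).sum()/w[kk].sum())
    pts=onp(np.c_[cols,rows]);a=(pts-m)@e1*1e3;b=(pts-m)@e2*1e3
    k=np.ones(len(a),bool)
    for _ in range(5): f=np.polyfit(a[k],b[k],1);rs=abs(b-np.polyval(f,a));k=rs<max(.4,2*np.median(rs))
    print('edge slope(rad in plane)',f[0],'offset at m',f[1],'inl',k.sum())
f=onp([[312,152],[330,152.5],[346,153]]);print('flat end along e1',(f-m)@e1, 'at (320,268)',(onp([[320,268.5]])-m)@e1)
print('depth vs',z['d'][200,325],m)
```

```text
170 [121, 121, 118, 120, 118, 121, 118, 120, 116, 64, 66, 66, 73, 113, 124, 120, 124, 109, 127, 129, 129, 126, 129, 127, 132, 130, 131, 129, 129, 134, 132, 129, 129, 127, 128, 130, 131, 129, 130, 127, 129, 127, 130, 127, 130, 128, 129, 129, 125, 127, 130, 112, 110, 115, 114, 115, 105, 63, 61, 63, 63, 62, 65, 58, 60, 60, 61, 60, 65, 60, 62, 61]
200 [62, 63, 64, 63, 63, 61, 61, 62, 62, 65, 64, 112, 124, 122, 120, 110, 126, 130, 129, 128, 125, 130, 129, 128, 125, 130, 126, 125, 128, 128, 125, 130, 132, 126, 127, 125, 126, 129, 129, 129, 128, 123, 129, 128, 125, 130, 128, 128, 113, 112, 111, 111, 113, 109, 61, 64, 60, 61, 59, 60, 60, 61, 60, 60, 61, 61, 61, 67, 58, 58, 59, 70]
230 [64, 62, 60, 60, 62, 64, 63, 61, 61, 111, 121, 122, 121, 109, 128, 127, 128, 128, 128, 126, 123, 125, 127, 125, 124, 123, 126, 129, 125, 128, 125, 125, 126, 126, 125, 128, 124, 126, 130, 128, 126, 127, 126, 127, 127, 116, 112, 113, 117, 113, 109, 54, 57, 57, 60, 59, 60, 61, 62, 63, 63, 60, 63, 61, 61, 60, 62, 63, 60, 64, 71, 69]
260 [17, 21, 27, 29, 38, 50, 48, 108, 117, 119, 116, 113, 127, 123, 126, 123, 126, 124, 126, 127, 125, 128, 127, 123, 127, 123, 124, 126, 126, 124, 128, 123, 124, 126, 122, 127, 125, 125, 127, 124, 125, 125, 126, 110, 110, 111, 115, 106, 49, 50, 50, 53, 51, 50, 53, 53, 52, 51, 54, 59, 60, 62, 62, 63, 62, 63, 62, 64, 68, 70, 69, 73]
[76, 78, 79, 78, 77, 74, 78, 76, 73, 74, 70, 91, 96, 114, 118, 120, 118, 128, 130, 131, 135, 129, 129, 130, 129] [123, 123, 126, 124, 128, 125, 125, 127, 110, 73, 49, 56, 57, 55, 59, 58, 61, 53, 57, 56, 60, 56]
edge slope(rad in plane) -0.010681702786585059 offset at m 20.12264455626998 inl 93
edge slope(rad in plane) -0.009731226120419243 offset at m -18.68646578342036 inl 97
flat end along e1 [0.0493053  0.04994021 0.05046387] at (320,268) [-0.05973473]
depth vs 0.32018504 [ 0.5692 -0.2491  0.0954]
```

Run:
```python
from f import *
z=np.load('pics/w2.npz')
n=np.array([-.4854,-.1237,.8655]);n/=np.linalg.norm(n);m=np.array([.5692,-.2491,.0954])
e1=np.array([np.cos(.25),np.sin(.25),0]);e1-=n*(e1@n);e1/=np.linalg.norm(e1);e2=np.cross(n,e1)
ex=e1-.0102*e2;ex/=np.linalg.norm(ex);ey=np.cross(n,ex)
org=m-.020*ex+.0007*e2-.036*n
Rt=np.c_[ex,ey,n]@np.diag([1,-1,-1]);s=monitor.observe();R0=R.from_euler('xyz',s['tool_rot'])
t=org+.015*ex+.011*n
print('org',org,'tcp',t,R.from_matrix(Rt).as_euler('xyz'),'shift/0.1',R0.inv().apply(t-s['position'])*10,'rot share',np.degrees((R0.inv()*R.from_matrix(Rt)).as_rotvec())/120)
```

```text
org [ 0.56968042 -0.24805589  0.0542241 ] tcp [ 0.5769566  -0.2463511   0.07125792] [-3.13600395 -0.52462605  0.23837282] shift/0.1 [0.06357693 0.0405164  2.00537401] rot share [-0.01718746  0.00080572  0.03526442]
```

Request:
{"name": "apply_moves", "arguments": {
  "linear": [
    [0.02,0.01,0.3],
    [0.04,0.03,0.6],
    [0.06,0.04,0.9],
    [0.06,0.04,1.0],
    [0.06,0.04,1.0]
  ],
  "delta_rot": [
    [-0.006,0,0.012],
    [-0.012,0,0.024],
    [-0.017,0.001,0.035],
    [-0.017,0.001,0.035],
    [-0.017,0.001,0.035]
  ]
}}

```text
clock: 2.7
position: [0.5288, -0.2606, 0.156]
tool_rot: [-3.132, -0.524, 0.239]
force: [-0.7, 0.3, -0.2]
grip_width: 0.0856
finger_force: 0.0
```

```bash
cat > t.py <<'E'
import sys
from h import *
def to(t,e):
    s=monitor.observe();R0=R.from_euler('xyz',s['tool_rot'])
    print(s['clock'],s['position'],s['tool_rot'],'shift/0.1',(R0.inv().apply(np.array(t)-s['position'])*10).round(3),'rot',(np.degrees((R0.inv()*R.from_euler('xyz',e)).as_rotvec())/120).round(4))
if len(sys.argv)>6: a=[float(x) for x in sys.argv[1:7]];to(a[:3],a[3:])
E
python3 t.py 0.57696 -.24635 .07126 -3.136 -.5246 .2384
```

```text
2.7 [ 0.52884736 -0.26057585  0.15599445] [-3.13171799 -0.52406681  0.23897145] shift/0.1 [ 0.01  -0.015  0.985] rot [-0.0022  0.0003  0.0002]
```

Request:
{"name": "apply_moves", "arguments": {
  "linear": [
    [0,0,0.25],
    [0.01,-0.01,0.5],
    [0.01,-0.01,0.75],
    [0.01,-0.015,0.98],
    [0.01,-0.015,0.98]
  ],
  "delta_rot": [
    [0,0,0],
    [-0.002,0,0],
    [-0.002,0,0],
    [-0.002,0,0],
    [-0.002,0,0]
  ]
}}

```text
clock: 3.12
position: [0.5772, -0.2491, 0.074]
tool_rot: [-3.14, -0.527, 0.238]
force: [-0.8, 0.1, 0.1]
grip_width: 0.0852
finger_force: 0.0
```

Request:
{"name": "apply_moves", "arguments": {
  "linear": [
    [0,0,0],
    [0,0,0],
    [0,0,0],
    [0,0,0],
    [0,0,0]
  ],
  "delta_rot": [
    [0,0,0],
    [0,0,0],
    [0,0,0],
    [0,0,0],
    [0,0,0]
  ],
  "gripper": -0.3,
  "force": 60
}}

```text
clock: 3.53
position: [0.5763, -0.2493, 0.075]
tool_rot: [-3.14, -0.527, 0.237]
force: [-7.3, 1.5, 12.7]
grip_width: 0.0388
finger_force: 58.6
```

Request:
{"name": "apply_moves", "arguments": {
  "linear": [
    [0,0,0],
    [0,0,0],
    [0,0,0],
    [0,0,0],
    [0,0,0]
  ],
  "delta_rot": [
    [0,0,0],
    [0,0,0],
    [0,0,0],
    [0,0,0],
    [0,0,0]
  ]
}}

```text
clock: 3.95
position: [0.5763, -0.2493, 0.075]
tool_rot: [-3.14, -0.527, 0.237]
force: [-9.0, 0.3, 13.4]
grip_width: 0.0387
finger_force: 58.7
```

Gripped at 38.7 mm opening. Now I'll draw it out along the slope (tool +x).

Request:
{"name": "apply_moves", "arguments": {
  "linear": [
    [0.03,0,-0.005],
    [0.06,0,-0.005],
    [0.09,0,-0.005],
    [0.12,0,-0.005],
    [0.15,0,-0.005]
  ],
  "delta_rot": [
    [0,0,0],
    [0,0,0],
    [0,0,0],
    [0,0,0],
    [0,0,0]
  ]
}}

```text
clock: 4.37
position: [0.5881, -0.2465, 0.0821]
tool_rot: [-3.14, -0.525, 0.236]
force: [-5.1, 0.1, 4.0]
grip_width: 0.039
finger_force: 61.2
```

Request:
{"name": "apply_moves", "arguments": {
  "linear": [
    [0.05,0,0],
    [0.1,0,0],
    [0.15,0,0],
    [0.2,0,0],
    [0.25,0,0]
  ],
  "delta_rot": [
    [0,0,0],
    [0,0,0],
    [0,0,0],
    [0,0,0],
    [0,0,0]
  ]
}}

```text
clock: 4.78
position: [0.6096, -0.2413, 0.0949]
tool_rot: [-3.14, -0.526, 0.237]
force: [-5.6, -1.5, 3.2]
grip_width: 0.0387
finger_force: 61.3
```

Run:
```python
from h import *
s=monitor.observe();print(s['clock'],s['position'],s['tool_rot'],s['force'])
C=cam('wrist');p,d=optics.grab_frame('wrist');np.savez('pics/w3.npz',p=p,d=d,A=C[2],o=C[3],pos=s['position'],rot=s['tool_rot'])
q,e=optics.grab_frame('side')
o=np.zeros((480,800,3),np.uint8);o[:,:400]=p[:,120:520];o[:400,400:]=cv2.resize(q[150:250,230:330],(400,400),interpolation=2)
cv2.imwrite('pics/w3.png',o[:,:,::-1])
```

```text
4.7833 [ 0.60962738 -0.24129121  0.09487312] [-3.13986387 -0.52567352  0.23669865] [-5.58422211 -1.54540175  3.24576442]
```

View pics/w3.png

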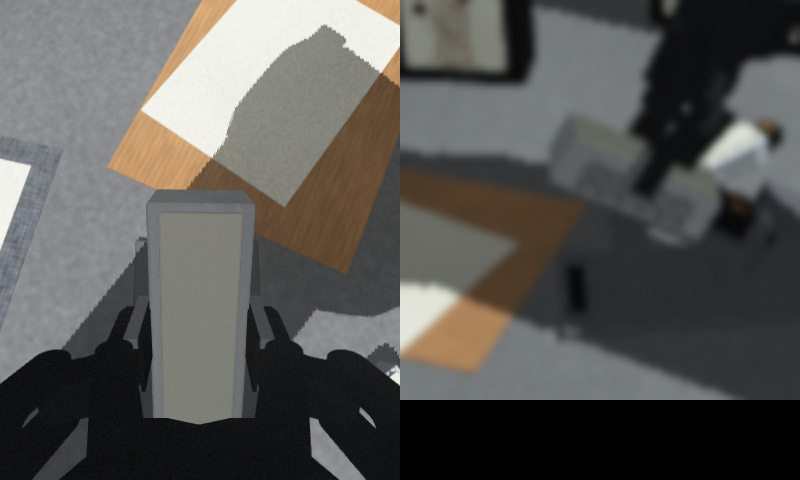

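The bar is out: the black tongue is visible at right (735,215), and the bar is held squarely between the fingers at left (200,310). Next I'll clear the dock, lift and level.

Request:
{"name": "apply_moves", "arguments": {
  "linear": [
    [0.05,0,0],
    [0.1,0,0],
    [0.15,0,0],
    [0.15,0,-0.15],
    [0.15,0,-0.3]
  ],
  "delta_rot": [
    [0,0,0],
    [0,0,0],
    [0,0,0],
    [0,0,0],
    [0,0,0]
  ]
}}

```text
clock: 5.3
position: [0.6073, -0.2407, 0.1276]
tool_rot: [-3.138, -0.525, 0.237]
force: [1.1, -0.6, -1.6]
grip_width: 0.0386
finger_force: 61.0
```

Request:
{"name": "apply_moves", "arguments": {
  "linear": [
    [0,0,-0.2],
    [0,0,-0.4],
    [0,0,-0.6],
    [0,0,-0.8],
    [0,0,-1]
  ],
  "delta_rot": [
    [0,-0.03,0],
    [0,-0.08,0],
    [0,-0.13,0],
    [0,-0.19,0],
    [0,-0.25,0]
  ]
}}

```text
clock: 5.72
position: [0.5567, -0.2554, 0.2173]
tool_rot: [3.14, -0.074, 0.234]
force: [2.0, 0.8, -3.4]
grip_width: 0.0385
finger_force: 61.1
```

```bash
python3 - <<'E'
from f import *
z=np.load('pics/w3.npz');c=cam('wrist');C=(c[0],c[1],z['A'],z['o']);d=z['d']
Rt=R.from_euler('xyz',z['rot']);pos=z['pos']
v,u=np.mgrid[215:410,285:355];P=Rt.inv().apply(depthpts(C,np.c_[u.ravel(),v.ravel()],d)-pos)
P=P[(P[:,2]<0)&(P[:,2]>-.04)];print('top tool z med',np.median(P[:,2]),'n',np.linalg.lstsq(np.c_[P[:,:2],np.ones(len(P))],P[:,2],rcond=None)[0])
h=np.median(P[:,2])
cc=(c[0],c[1],Rt.inv().as_matrix()@z['A'],Rt.inv().apply(z['o']-pos))
print('flat corners/edges tool xy',onz(cc,[[267,202],[374,202],[320,202],[262,418],[375,418]],h).round(4))
E
python3 t.py 0.58 -.09 .22 3.1416 0 -.038
```

```text
top tool z med -0.021032633629900006 n [ 0.00052395  0.00556329 -0.02101606]
flat corners/edges tool xy [[ 0.0551 -0.0188 -0.021 ]
 [ 0.0551  0.0184 -0.021 ]
 [ 0.0551 -0.0004 -0.021 ]
 [-0.0392 -0.0252 -0.021 ]
 [-0.0391  0.0236 -0.021 ]]
5.7167 [ 0.55666169 -0.25544067  0.21729665] [ 3.14040239 -0.07362386  0.23427923] shift/0.1 [ 0.611 -1.555  0.016] rot [-0.0042 -0.035   0.1299]
```

Request:
{"name": "apply_moves", "arguments": {
  "linear": [
    [0,-0.2,0],
    [0,-0.4,0],
    [0,-0.6,0],
    [0,-0.8,0],
    [0,-1,0]
  ],
  "delta_rot": [
    [0,-0.007,0.03],
    [-0.002,-0.014,0.06],
    [-0.003,-0.021,0.09],
    [-0.004,-0.028,0.11],
    [-0.004,-0.035,0.13]
  ]
}}

```text
clock: 6.13
position: [0.5346, -0.1553, 0.2144]
tool_rot: [-3.136, -0.004, -0.035]
force: [0.9, 0.5, -1.9]
grip_width: 0.0385
finger_force: 61.2
```

Request:
{"name": "apply_moves", "arguments": {
  "linear": [
    [-0.08,-0.2,0],
    [-0.16,-0.4,0],
    [-0.24,-0.6,0],
    [-0.32,-0.8,0],
    [-0.4,-1,0]
  ],
  "delta_rot": [
    [0,0,0],
    [0,0,0],
    [0,0,0],
    [0,0,0],
    [0,0,0]
  ]
}}

```text
clock: 6.55
position: [0.4978, -0.0542, 0.2149]
tool_rot: [-3.135, -0.005, -0.033]
force: [-0.0, 0.1, -2.1]
grip_width: 0.0386
finger_force: 61.2
```

Request:
{"name": "apply_moves", "arguments": {
  "linear": [
    [-0.08,-0.2,0],
    [-0.16,-0.4,0],
    [-0.24,-0.6,0],
    [-0.32,-0.8,0],
    [-0.4,-1,0]
  ],
  "delta_rot": [
    [0,0,0],
    [0,0,0],
    [0,0,0],
    [0,0,0],
    [0,0,0]
  ]
}}

```text
clock: 6.97
position: [0.4613, 0.047, 0.2154]
tool_rot: [-3.135, -0.005, -0.033]
force: [0.9, 0.7, -1.8]
grip_width: 0.0387
finger_force: 61.2
```

Request:
{"name": "apply_moves", "arguments": {
  "linear": [
    [-0.08,-0.2,0],
    [-0.16,-0.4,0],
    [-0.24,-0.6,0],
    [-0.32,-0.8,0],
    [-0.4,-1,0]
  ],
  "delta_rot": [
    [0,0,0],
    [0,0,0],
    [0,0,0],
    [0,0,0],
    [0,0,0]
  ]
}}

```text
clock: 7.38
position: [0.4247, 0.1483, 0.2159]
tool_rot: [-3.135, -0.006, -0.033]
force: [-0.0, 0.7, -3.0]
grip_width: 0.0382
finger_force: 61.2
```

```bash
python3 t.py 0.47 .188 .2 3.1416 0 -.038
```

```text
7.3833 [0.42470393 0.1482645  0.21592323] [-3.13523459 -0.00555391 -0.03328662] shift/0.1 [ 0.439 -0.411  0.164] rot [-0.003  -0.0026  0.0023]
```

Request:
{"name": "apply_moves", "arguments": {
  "linear": [
    [0.1,-0.1,0.04],
    [0.2,-0.2,0.08],
    [0.3,-0.3,0.12],
    [0.44,-0.41,0.16],
    [0.44,-0.41,0.16]
  ],
  "delta_rot": [
    [-0.003,-0.003,0.002],
    [-0.003,-0.003,0.002],
    [-0.003,-0.003,0.002],
    [-0.003,-0.003,0.002],
    [-0.003,-0.003,0.002]
  ]
}}

```text
clock: 7.8
position: [0.4722, 0.1889, 0.1997]
tool_rot: [3.141, 0.0, -0.036]
force: [-0.5, -0.7, -3.6]
grip_width: 0.0388
finger_force: 61.2
```

Request:
{"name": "apply_moves", "arguments": {
  "linear": [
    [0,0,0],
    [0,0,0],
    [0,0,0],
    [0,0,0],
    [0,0,0]
  ],
  "delta_rot": [
    [0,0,0],
    [0,0,0],
    [0,0,0],
    [0,0,0],
    [0,0,0]
  ]
}}

```text
clock: 8.22
position: [0.4705, 0.1873, 0.2004]
tool_rot: [-3.141, 0.001, -0.037]
force: [-0.0, -0.1, -3.2]
grip_width: 0.0385
finger_force: 61.2
```

Run:
```python
from h import *
s=monitor.observe();print(s['clock'],s['position'],s['tool_rot'],s['force'])
C=cam('wrist');p,d=optics.grab_frame('wrist');np.savez('pics/w4.npz',p=p,d=d,A=C[2],o=C[3],pos=s['position'],rot=s['tool_rot'])
cv2.imwrite('pics/w4.png',p[:,:,::-1])
```

```text
8.2167 [0.47047832 0.1872852  0.20043598] [-3.14069128e+00  7.94513626e-04 -3.71929635e-02] [-3.69555273e-04 -5.95189116e-02 -3.18166332e+00]
```

View pics/w4.png

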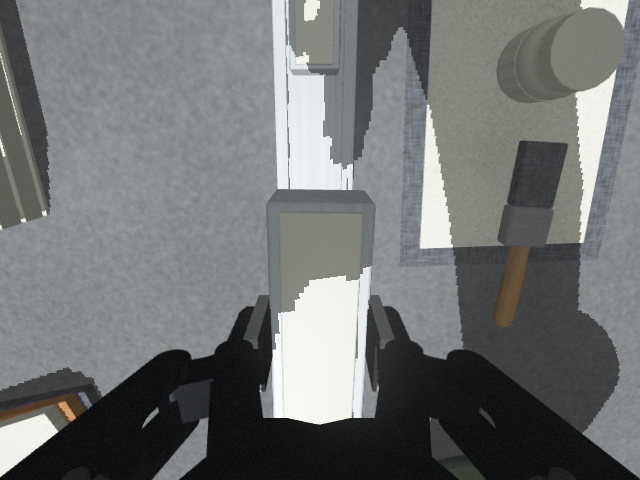

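The fixed module's flat end is at the top, from (291,67) to (341,67), and the rail runs between columns 275 and 356. The held bar is nearly aligned. Now I'll compute the offsets.

Run:
```python
from h import *
z=np.load('pics/w4.npz');c=cam('wrist');C=(c[0],c[1],z['A'],z['o']);d=z['d'];g=cv2.cvtColor(z['p'],cv2.COLOR_RGB2GRAY).astype(int)
for r in (10,30,50,60,110,150): print(r,g[r,268:362].tolist())
print('col316',g[55:85,316].tolist())
v,u=np.mgrid[80:160:20,270:362:3];P=depthpts(C,np.c_[u.ravel(),v.ravel()],d);print((P[:,2].reshape(u.shape)*1e3).round().astype(int));print((P[:31,1]*1e3).round().astype(int))
v,u=np.mgrid[10:60:8,296:336:4];P=depthpts(C,np.c_[u.ravel(),v.ravel()],d);print('fixed top z',np.median(P[:,2]))
```

```text
10 [143, 145, 143, 142, 197, 229, 230, 229, 230, 232, 232, 230, 231, 231, 230, 231, 197, 144, 212, 232, 179, 122, 128, 127, 128, 128, 119, 127, 136, 135, 138, 133, 135, 135, 133, 137, 232, 239, 239, 238, 239, 239, 241, 238, 239, 240, 240, 238, 239, 136, 135, 136, 134, 135, 133, 137, 132, 133, 135, 135, 135, 133, 132, 133, 133, 129, 122, 132, 130, 134, 133, 119, 111, 120, 129, 125, 121, 111, 127, 126, 127, 126, 126, 127, 124, 128, 130, 128, 127, 109, 79, 74, 66, 69]
30 [140, 143, 143, 145, 172, 215, 230, 230, 228, 229, 230, 232, 231, 232, 231, 232, 231, 161, 123, 217, 211, 141, 124, 127, 123, 126, 118, 127, 134, 137, 137, 135, 138, 136, 136, 134, 135, 137, 135, 136, 133, 138, 136, 140, 135, 135, 137, 136, 133, 133, 135, 134, 134, 134, 135, 137, 135, 136, 136, 135, 134, 132, 135, 133, 134, 126, 123, 133, 133, 132, 129, 113, 94, 130, 129, 121, 112, 128, 130, 130, 126, 127, 127, 127, 128, 126, 129, 125, 117, 88, 68, 67, 71, 67]
50 [143, 142, 138, 139, 141, 193, 226, 231, 230, 230, 231, 230, 232, 232, 231, 231, 232, 189, 223, 232, 230, 207, 219, 228, 155, 127, 125, 125, 137, 139, 136, 136
[... 1840 characters left out ...]
232, 231, 231, 231, 232]
[[  0  -1   2   3   7   9   4   4   3   3   3   3   4   4   3   3   4   2
    3   4   4   5   3   2   4 342   9   3   3   0  -1]
 [  0  -1   3   2   8   9   4   4   3   3   3   4   3   3   5   3   2   4
    3   3   3   3   4   5   3   8   8   3   4  -1  -1]
 [ -2  -2   4   3   8   7   2   3   1   5   4   4   4   3   2   4   4   2
    4   4   2   2   2   3   3   6   3   2   3  -1   0]
 [ -1   0   3   3   8   8   4   3   3   3   2   2   3   4   4   3   4   4
    4   3   3   3   3   2   7   9   2   3  -1  -2  -1]]
[228 225 222 219 216 213 211 208 206 203 201 198 195 193 190 187 185 182
 179 177 174 171 169 166 163 185 158 155 153 150 147]
fixed top z 0.03920074664643122
```

Run:
```python
from h import *
z=np.load('pics/w4.npz');c=cam('wrist');C=(c[0],c[1],z['A'],z['o'])
L=onz(C,[[272,10],[272.3,30],[273,50],[273.3,60],[275,110],[276,150]],.004);Rr=onz(C,[[357.5,10],[356.7,30],[356,50],[355.7,60],[354,110],[352.7,150]],.004)
fl=np.polyfit(L[:,0],L[:,1],1);fr=np.polyfit(Rr[:,0],Rr[:,1],1);print(fl,fr,'width',np.polyval(fl-fr,.6))
print('fixed top sides row60',onz(C,[[289,60],[339,60]],.040),'flat',onz(C,[[316,67.8]],.040),onz(C,[[316,72.6]],.004))
yaw=np.arctan((fl[0]+fr[0])/2);x=.5;print('yaw',yaw,'mid y at .6,.5',np.polyval((fl+fr)/2,[.6,.5]))
R0=R.from_euler('xyz',z['rot'])
cc=(c[0],c[1],R0.inv().as_matrix()@z['A'],R0.inv().apply(z['o']-z['pos']))
print('held flat end tool',onz(cc,[[267,203],[375,203],[320,203]],-.021))
```

```text
[-0.03894979  0.24669092] [-0.04277068  0.17716198] width 0.07182147530721596
fixed top sides row60 [[0.60319953 0.20671171 0.04      ]
 [0.60179632 0.16781244 0.04      ]] flat [[0.59687488 0.18591217 0.04      ]] [[0.59868349 0.1861434  0.004     ]]
yaw -0.040837518774874286 mid y at .6,.5 [0.18741031 0.19149633]
held flat end tool [[ 0.05489083 -0.01895726 -0.021     ]
 [ 0.05496037  0.01870899 -0.021     ]
 [ 0.05491723 -0.00047226 -0.021     ]]
```

```bash
python3 t.py 0.5275 .1902 .05 3.1416 0 -.0395
```

```text
8.2667 [0.47053658 0.18733416 0.20038354] [-3.14076225e+00  7.73181992e-04 -3.71406630e-02] shift/0.1 [ 0.569 -0.049  1.503] rot [-0.0004  0.0004  0.0011]
```

Request:
{"name": "apply_moves", "arguments": {
  "linear": [
    [0.1,-0.01,0.2],
    [0.22,-0.02,0.4],
    [0.34,-0.03,0.6],
    [0.46,-0.04,0.8],
    [0.57,-0.05,1.0]
  ],
  "delta_rot": [
    [0,0,0.001],
    [0,0,0.001],
    [0,0,0.001],
    [0,0,0.001],
    [0,0,0.001]
  ]
}}

```text
clock: 8.68
position: [0.5283, 0.1905, 0.0992]
tool_rot: [-3.141, 0.001, -0.039]
force: [-0.2, -0.4, -1.8]
grip_width: 0.0388
finger_force: 61.3
```

Request:
{"name": "apply_moves", "arguments": {
  "linear": [
    [0,0,0.15],
    [0,0,0.3],
    [0,0,0.45],
    [0,0,0.5],
    [0,0,0.5]
  ],
  "delta_rot": [
    [0,0,0],
    [0,0,0],
    [0,0,0],
    [0,0,0],
    [0,0,0]
  ]
}}

```text
clock: 9.1
position: [0.5272, 0.1901, 0.0493]
tool_rot: [3.141, 0.002, -0.039]
force: [0.2, -0.0, -2.4]
grip_width: 0.0387
finger_force: 61.1
```

```bash
python3 t.py 0.5275 .1902 .019 3.1416 0 -.0395
```

```text
9.1 [0.52715379 0.19014487 0.04929728] [ 3.14127973e+00  2.34726087e-03 -3.91846157e-02] shift/0.1 [ 0.004 -0.001  0.303] rot [0.0002 0.0011 0.0002]
```

Request:
{"name": "apply_moves", "arguments": {
  "linear": [
    [0,0,0.08],
    [0,0,0.15],
    [0,0,0.21],
    [0,0,0.25],
    [0,0,0.27]
  ],
  "delta_rot": [
    [0,0.001,0],
    [0,0.001,0],
    [0,0.001,0],
    [0,0.001,0],
    [0,0.001,0]
  ]
}}

```text
clock: 9.52
position: [0.5275, 0.1905, 0.0226]
tool_rot: [-3.141, -0.001, -0.039]
force: [-0.3, -0.6, -2.6]
grip_width: 0.0387
finger_force: 61.3
```

Request:
{"name": "apply_moves", "arguments": {
  "linear": [
    [0,0,0.004],
    [0,0,0.008],
    [0,0,0.012],
    [0,0,0.016],
    [0,0,0.02]
  ],
  "delta_rot": [
    [0,0,0],
    [0,0,0],
    [0,0,0],
    [0,0,0],
    [0,0,0]
  ]
}}

```text
clock: 9.93
position: [0.5278, 0.1905, 0.0213]
tool_rot: [-3.141, -0.001, -0.039]
force: [0.3, 0.1, -2.9]
grip_width: 0.0386
finger_force: 61.3
```

Request:
{"name": "apply_moves", "arguments": {
  "linear": [
    [0,0,0.003],
    [0,0,0.006],
    [0,0,0.009],
    [0,0,0.012],
    [0,0,0.015]
  ],
  "delta_rot": [
    [0,0,0],
    [0,0,0],
    [0,0,0],
    [0,0,0],
    [0,0,0]
  ]
}}

```text
clock: 10.35
position: [0.5277, 0.1904, 0.0196]
tool_rot: [-3.141, -0.001, -0.039]
force: [0.4, 0.7, -2.2]
grip_width: 0.0387
finger_force: 61.3
```

Request:
{"name": "apply_moves", "arguments": {
  "linear": [
    [0,0,0.002],
    [0,0,0.004],
    [0,0,0.006],
    [0,0,0.008],
    [0,0,0.01]
  ],
  "delta_rot": [
    [0,0,0],
    [0,0,0],
    [0,0,0],
    [0,0,0],
    [0,0,0]
  ]
}}

```text
clock: 10.77
position: [0.5277, 0.1905, 0.0186]
tool_rot: [-3.141, -0.001, -0.039]
force: [-0.6, 0.0, -1.7]
grip_width: 0.0388
finger_force: 61.3
```

Request:
{"name": "apply_moves", "arguments": {
  "linear": [
    [0,0,0.002],
    [0,0,0.004],
    [0,0,0.006],
    [0,0,0.008],
    [0,0,0.01]
  ],
  "delta_rot": [
    [0,0,0],
    [0,0,0],
    [0,0,0],
    [0,0,0],
    [0,0,0]
  ]
}}

```text
clock: 11.18
position: [0.5277, 0.1905, 0.0179]
tool_rot: [-3.141, -0.001, -0.039]
force: [-3.4, -0.3, 9.7]
grip_width: 0.0387
finger_force: 62.7
```

Request:
{"name": "apply_moves", "arguments": {
  "linear": [
    [0,0,0],
    [0,0,0],
    [0,0,0],
    [0,0,0],
    [0,0,0]
  ],
  "delta_rot": [
    [0,0,0],
    [0,0,0],
    [0,0,0],
    [0,0,0],
    [0,0,0]
  ]
}}

```text
clock: 11.6
position: [0.5277, 0.1905, 0.0179]
tool_rot: [-3.141, -0.001, -0.039]
force: [-2.9, -0.6, 5.5]
grip_width: 0.0386
finger_force: 62.1
```

It has touched down on the rail floor at about 8 N. Now I'll slide it toward the seam.

Request:
{"name": "apply_moves", "arguments": {
  "linear": [
    [0.02,0,-0.002],
    [0.04,0,-0.002],
    [0.06,0,-0.002],
    [0.08,0,-0.002],
    [0.1,0,-0.002]
  ],
  "delta_rot": [
    [0,0,0],
    [0,0,0],
    [0,0,0],
    [0,0,0],
    [0,0,0]
  ]
}}

```text
clock: 12.02
position: [0.5378, 0.1901, 0.0179]
tool_rot: [-3.141, -0.001, -0.039]
force: [-4.1, 0.4, 4.7]
grip_width: 0.0386
finger_force: 62.1
```

Request:
{"name": "apply_moves", "arguments": {
  "linear": [
    [0.006,0,0],
    [0.012,0,0],
    [0.018,0,0],
    [0.024,0,0],
    [0.03,0,0]
  ],
  "delta_rot": [
    [0,0,0],
    [0,0,0],
    [0,0,0],
    [0,0,0],
    [0,0,0]
  ]
}}

```text
clock: 12.43
position: [0.5406, 0.19, 0.0179]
tool_rot: [-3.141, -0.001, -0.039]
force: [-4.0, -0.0, 5.5]
grip_width: 0.039
finger_force: 62.3
```

```bash
cat > gap.py <<'E'
from h import *
import sys
s=monitor.observe();print(s['clock'],s['position'],s['tool_rot'],s['force'])
p,d=optics.grab_frame('wrist');q,e=optics.grab_frame('side');r,_=optics.grab_frame('scene')
o=np.zeros((600,800,3),np.uint8);o[:300,:400]=cv2.resize(p[120:300,200:440],(400,300),interpolation=2)
o[:300,400:]=cv2.resize(q[310:370,225:305],(400,300),interpolation=2);o[300:,:400]=cv2.resize(r[190:250,400:480],(400,300),interpolation=2);o[300:,400:]=cv2.resize(p,(400,300))
cv2.imwrite('pics/%s.png'%sys.argv[1],o[:,:,::-1])
E
python3 gap.py g1
```

```text
12.4333 [0.54057826 0.19000571 0.0178948 ] [-3.14095160e+00 -9.23145732e-04 -3.90502994e-02] [-4.03006889 -0.03752221  5.47954848]
```

View pics/g1.png

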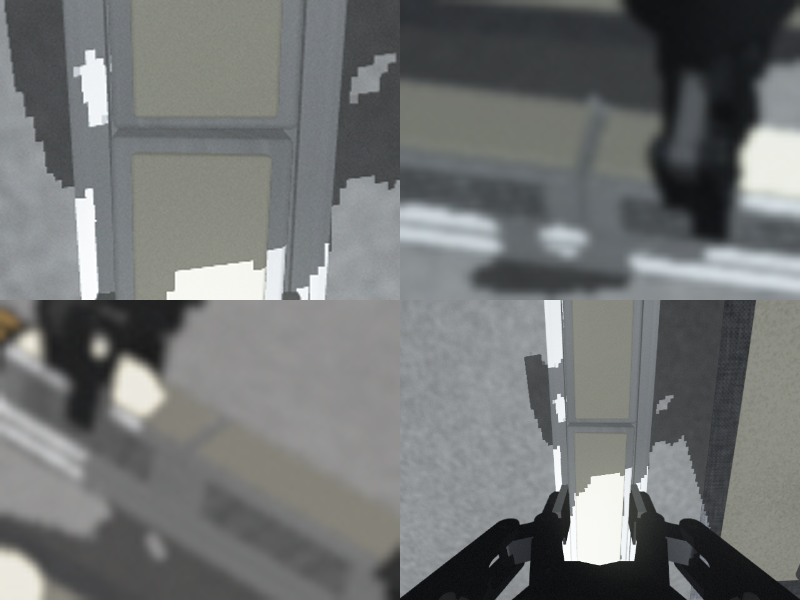

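The crop shows a gap of about 2–3 mm, with its edges at (200,127) and (200,138) in the top-left panel. The bars are laterally centred. I'll continue gently until they touch.

Request:
{"name": "apply_moves", "arguments": {
  "linear": [
    [0.003,0,0],
    [0.006,0,0],
    [0.009,0,0],
    [0.012,0,0],
    [0.015,0,0]
  ],
  "delta_rot": [
    [0,0,0],
    [0,0,0],
    [0,0,0],
    [0,0,0],
    [0,0,0]
  ]
}}

```text
clock: 13.0
position: [0.5421, 0.1899, 0.0179]
tool_rot: [-3.141, -0.001, -0.039]
force: [-5.3, 0.7, 5.1]
grip_width: 0.0389
finger_force: 62.3
```

Request:
{"name": "apply_moves", "arguments": {
  "linear": [
    [0.002,0,0],
    [0.004,0,0],
    [0.006,0,0],
    [0.008,0,0],
    [0.01,0,0]
  ],
  "delta_rot": [
    [0,0,0],
    [0,0,0],
    [0,0,0],
    [0,0,0],
    [0,0,0]
  ]
}}

```text
clock: 13.42
position: [0.5421, 0.1899, 0.0178]
tool_rot: [-3.141, 0.001, -0.039]
force: [-12.0, 0.5, 13.0]
grip_width: 0.0388
finger_force: 63.0
```

Contact: motion stalled and the push rose to 12 N. I'll press slightly to square it, relieve the downward load, and let go.

Request:
{"name": "apply_moves", "arguments": {
  "linear": [
    [0.002,0,0],
    [0.004,0,-0.002],
    [0.006,0,-0.004],
    [0.006,0,-0.004],
    [0.006,0,-0.004]
  ],
  "delta_rot": [
    [0,0,0],
    [0,0,0],
    [0,0,0],
    [0,0,0],
    [0,0,0]
  ]
}}

```text
clock: 13.83
position: [0.5422, 0.1899, 0.0179]
tool_rot: [-3.141, 0.002, -0.039]
force: [-11.4, -0.3, 7.5]
grip_width: 0.0386
finger_force: 62.2
```

Request:
{"name": "apply_moves", "arguments": {
  "linear": [
    [0,0,0],
    [0,0,0],
    [0,0,0],
    [0,0,0],
    [0,0,0]
  ],
  "delta_rot": [
    [0,0,0],
    [0,0,0],
    [0,0,0],
    [0,0,0],
    [0,0,0]
  ],
  "gripper": 0.3,
  "force": 20
}}

```text
clock: 14.25
position: [0.544, 0.1898, 0.0183]
tool_rot: [-3.141, -0.002, -0.039]
force: [-1.0, -0.6, 0.5]
grip_width: 0.0555
finger_force: 0.0
```

Run:
```python
from h import *
s=monitor.observe();print(s['clock'],s['position'],s['tool_rot'],s['force'])
C=cam('wrist');p,d=optics.grab_frame('wrist');np.savez('pics/w5.npz',p=p,d=d,A=C[2],o=C[3])
o=np.hstack([cv2.resize(p[150:260,240:400],(800,550),interpolation=2)])
cv2.imwrite('pics/g2.png',o[:,:,::-1])
```

```text
14.25 [0.54402164 0.1897968  0.01829058] [-3.14100502e+00 -1.64854821e-03 -3.92521230e-02] [-0.96962804 -0.57075366  0.54191859]
```

View pics/g2.png

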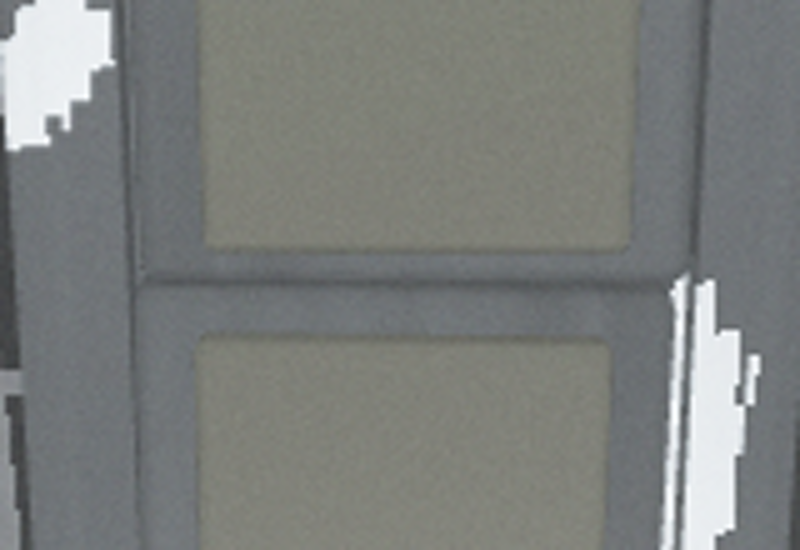

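The seam has closed to a single line at crop (410,282), with no floor showing. I'll check the lateral offset and yaw numerically before withdrawing.

Run:
```python
from h import *
z=np.load('pics/w5.npz');c=cam('wrist');C=(c[0],c[1],z['A'],z['o'])
cr=np.array([[205,247],[629,247],[202,0],[638,0],[197,338],[609,338],[200,548],[603,548],[410,282]],float)
P=onz(C,cr/5+[240-.4,150-.4],.040);u=np.array([np.cos(-.0395),np.sin(-.0395)]);w=np.array([-u[1],u[0]])
o=np.array([.5975,.1874])
for q in P: print(((q[:2]-o)@u*1e3).round(2),((q[:2]-o)@w*1e3).round(2))
v,uu=np.mgrid[160:196:4,285:362:6];D=depthpts(C,np.c_[uu.ravel(),v.ravel()],z['d']);print('fixed z',np.median(D[:,2]))
v,uu=np.mgrid[220:256:4,285:356:6];D=depthpts(C,np.c_[uu.ravel(),v.ravel()],z['d']);print('loose z',np.median(D[:,2]))
```

```text
2.84 14.39
2.91 -14.93
19.4 14.09
19.46 -14.84
-3.61 15.15
-3.54 -13.79
-19.31 15.43
-19.24 -13.97
0.41 0.2
fixed z 0.03927733383468067
loose z 0.039174420842418095
```

The faces touch and the heights match, but the loose module sits about 1 mm to +y. I'll recentre it with a light re-grip, press again, and let go.

Request:
{"name": "apply_moves", "arguments": {
  "linear": [
    [0,0.005,0],
    [-0.005,0.01,-0.005],
    [-0.01,0.01,-0.01],
    [-0.01,0.01,-0.01],
    [-0.01,0.01,-0.01]
  ],
  "delta_rot": [
    [0,0,0],
    [0,0,0],
    [0,0,0],
    [0,0,0],
    [0,0,0]
  ]
}}

```text
clock: 14.72
position: [0.5427, 0.1889, 0.0193]
tool_rot: [-3.141, -0.001, -0.039]
force: [0.1, 0.0, -0.8]
grip_width: 0.055
finger_force: 0.0
```

Request:
{"name": "apply_moves", "arguments": {
  "linear": [
    [0,0,0],
    [0,0,0],
    [0,0,0],
    [0,0,0],
    [0,0,0]
  ],
  "delta_rot": [
    [0,0,0],
    [0,0,0],
    [0,0,0],
    [0,0,0],
    [0,0,0]
  ],
  "gripper": -0.3,
  "force": 25
}}

```text
clock: 15.13
position: [0.5428, 0.189, 0.0194]
tool_rot: [-3.141, -0.001, -0.039]
force: [-1.2, -0.2, 4.9]
grip_width: 0.0396
finger_force: 25.8
```

Request:
{"name": "apply_moves", "arguments": {
  "linear": [
    [0.003,0,0],
    [0.006,0,0],
    [0.009,0,0],
    [0.012,0,0],
    [0.012,0,0]
  ],
  "delta_rot": [
    [0,0,0],
    [0,0,0],
    [0,0,0],
    [0,0,0],
    [0,0,0]
  ]
}}

```text
clock: 15.55
position: [0.543, 0.189, 0.0194]
tool_rot: [-3.141, 0.001, -0.039]
force: [-8.2, 0.1, 12.1]
grip_width: 0.0397
finger_force: 26.7
```

Request:
{"name": "apply_moves", "arguments": {
  "linear": [
    [0,0,-0.002],
    [0,0,-0.003],
    [0,0,-0.003],
    [0,0,-0.003],
    [0,0,-0.003]
  ],
  "delta_rot": [
    [0,0,0],
    [0,0,0],
    [0,0,0],
    [0,0,0],
    [0,0,0]
  ],
  "gripper": 0.4
}}

```text
clock: 15.97
position: [0.544, 0.1888, 0.0195]
tool_rot: [-3.141, -0.001, -0.039]
force: [-0.4, 0.0, -0.1]
grip_width: 0.0596
finger_force: 0.0
```

Request:
{"name": "apply_moves", "arguments": {
  "linear": [
    [0,0,-0.1],
    [0,0,-0.3],
    [0,0,-0.5],
    [0,0,-0.7],
    [0,0,-0.8]
  ],
  "delta_rot": [
    [0,0,0],
    [0,0,0],
    [0,0,0],
    [0,0,0],
    [0,0,0]
  ]
}}

```text
clock: 16.38
position: [0.5446, 0.1889, 0.1022]
tool_rot: [-3.14, -0.003, -0.039]
force: [0.5, 0.4, 0.1]
grip_width: 0.0599
finger_force: 0.0
```

Request:
{"name": "apply_moves", "arguments": {
  "linear": [
    [0,0,0],
    [0,0,0],
    [0,0,0],
    [0,0,0],
    [0,0,0]
  ],
  "delta_rot": [
    [0,0,0],
    [0,0,0],
    [0,0,0],
    [0,0,0],
    [0,0,0]
  ]
}}

```text
clock: 16.8
position: [0.5435, 0.1886, 0.0988]
tool_rot: [3.142, -0.0, -0.039]
force: [-0.4, 0.4, 0.1]
grip_width: 0.0599
finger_force: 0.0
```

Run:
```python
from h import *
s=monitor.observe();print(s['clock'],s['position'],s['force'])
C=cam('wrist');p,d=optics.grab_frame('wrist');np.savez('pics/w6.npz',p=p,d=d,A=C[2],o=C[3])
print(proj(C,[[.5975,.1874,.04]]))
g=cv2.cvtColor(p,cv2.COLOR_RGB2GRAY).astype(int);x,y=proj(C,[[.5975,.1874,.04]])[0].astype(int)
cv2.imwrite('pics/g3.png',cv2.resize(p[max(0,y-60):y+60,x-80:x+80],(800,600),interpolation=2)[:,:,::-1]);print(x-80,max(0,y-60))
```

```text
16.8 [0.54346295 0.1885647  0.09879729] [-0.44664734  0.43168714  0.10745383]
[[318.64969984 177.10166851]]
238 117
```

View pics/g3.png

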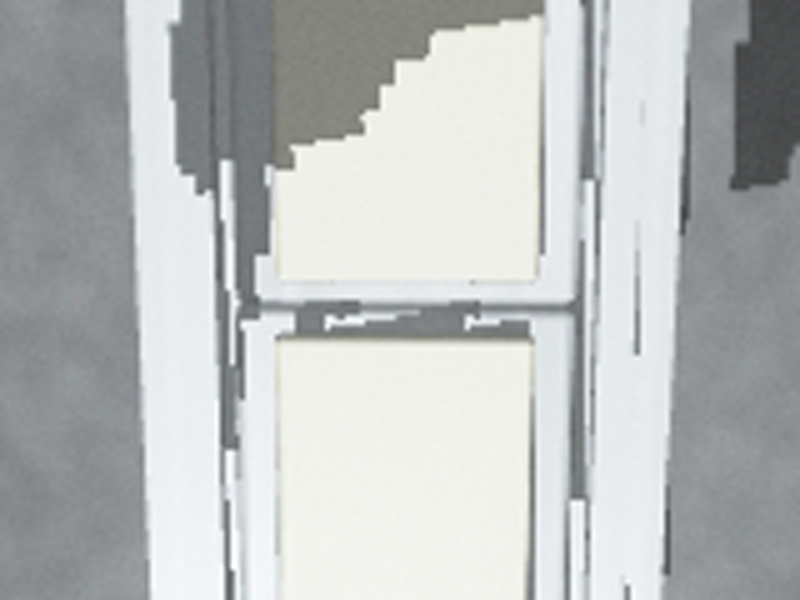

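The seam is closed at crop (410,308), and the diffusers line up (centres at columns 407 and 405). The gripper is clear, so I'm handing in.

```bash
python3 -c "
from workcell import workorder;print(workorder.job_done())"
```

```text
the job is handed in; nothing more can be done
None
```

The module was drawn from its dock and set in the rail, diffuser up. It now butts the fixed module with no visible gap and is released; the job was handed in at about 17 s, with the jar and brush never approached (no final picture of them was taken).

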